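# Present a loose bearing ball to the proximity sensor on its carrier

### The job

Take the two-cup ball carrier by its centre grip, gently because the grip is a hollow moulding, lift it out of its slotted stand and carry it level, so that both loose bearing balls stay in their shallow cups, to the proximity sensor that looks down from the profile post. Bring the larger ball right under the sensor's face, about 10 mm below it, and finish there: keep the carrier in the gripper, still and level, and do not let go or set it down. Touch neither the balls nor the sensor post, and leave the other things on the table where they are.

Things in the scene. Friction and masses are not known exactly. Their poses are not given: they have to be found in the camera images.
- carrier: Aluminium ball carrier, 252 mm long: a flat bar (20 mm wide, 8 mm thick) along x, a round cup (42 mm across, 8 mm high) at each end, a black grip fin upright in the middle. Origin at the centre of the underside; z up. About 0.24 kg, balanced at the fin. It starts in the stand, underside 35 mm above the table; 12 mm of lift frees it from the slots.
- grip (a point): Point to grip, inside the fin, 34 mm above the carrier's underside. The fin is 40 mm long along the carrier's x, 12 mm thick along its y, and stands from 8 to 52 mm above the underside. A hollow moulding: up to 40 N on each finger is safe, 45 N is its limit, 20 to 30 N holds the carrier well.
- cup_a (a point): Centre of the pocket floor of the cup at the carrier's +x end, 105 mm from the grip, 5 mm above the carrier's underside. The pocket is flat, 24 mm across and only 3 mm deep; the ball in it is free to roll about 4 to 5 mm any way.
- cup_b (a point): The same for the cup at the carrier's -x end, 105 mm from the grip.
- large_ball_center (a point): Centre of the larger bearing ball, plain steel, 25 mm in diameter, 64 g. It lies loose in one cup, which one varies; its centre is 12.5 mm above the pocket floor.
- small_ball_center (a point): Centre of the smaller bearing ball, plain steel, 19 mm in diameter, 28 g, loose in the other cup.
- large_ball: The larger ball itself (its axes turn as it rolls).
- small_ball: The smaller ball itself (its axes turn as it rolls).
- stand: Fixed parking stand: plate 176x66x8 mm with two grey cheeks (43 mm high, 14 mm thick, 50 mm wide) 73 mm either side of its centre. The carrier's bar rests in their slots, open upwards, 24 mm wide and 8 mm deep (2 mm play each side). Origin on the table at its centre, x along the bar.
- sensor_post: Fixed post with the proximity sensor. Origin on the table straight below the sensor; +x points from the sensor to the post. A base (84x74 mm, 32 mm high) and a 30 mm square aluminium profile, 230 mm high, stand 125 mm from the sensor's axis; an arm (174 to 218 mm above the table) joins them. The -x side and the space below the sensor are open: come in from there.
- sensor_face (a point): Centre of the sensor's round downward face, 150 mm above the table; the barrel (18 mm across, locknuts and bracket up to 36 mm across) rises above it. The axes are those of the post; z is up.
- grease: small round grease tin, 65 mm across, 32 mm high; a bystander, leave it where it is. Origin at the centre of its underside.
- oiler: white squirt oil bottle standing, 86 mm across, 172 mm high; a bystander, leave it where it is. Origin at the centre of its underside.
- bolt: loose hexagon bolt, 21x49x19 mm; a bystander, leave it where it is. Origin at the centre of its underside.
- chisel: dark cold chisel lying flat, 15x150x15 mm; a bystander, leave it where it is. Origin at the centre of its underside.

How it is judged:
By the outcome, as a careful person would: the job done as asked, in the order asked, and still so for the second after the job is handed in, while the arm keeps its last pose, push and grip.
It also fails if it takes over 45 s, if anything falls off the work surface, if the arm or the gripper's body presses on something with over 40 N, if the wrist force passes 120 N, or if a joint passes its speed limit or range.

### The arm

A 6-joint arm with a two-finger parallel gripper is mounted at the origin on a cart in front of the work surface, level with it; the furniture and walls round the work are solid. World frame = base frame: x ahead of the robot, y to its left, z up, the work surface at z = 0. Lengths are in m, angles in rad, forces in N, time in s.
With the tool pointing down it reaches from about 0.4 to 0.925 m from the base axis. Payload 12.5 kg.
Tool frame: the origin (TCP) lies midway between the tips of the shut fingers; the grasp point (between the pads) lies 19 mm behind it; z points along the fingers, y is the line along which they close (so a half turn about z gives the same grasp; the last joint's range is limited). The gripper opens to 95 mm and grips with 3 to 60 N. Pads are 20 mm wide; open, the fingers measure 119 mm over their backs; the gripper's body (75 mm by 180 mm) begins 59 mm behind the grasp point.
Start: joints at [1.003, 0.491, 1.559, -0, 1.092, -0.106], TCP at [0.278, 0.56, 0.215] pointing down, gripper open.
Joint ranges: [-3.1, 3.1], [-0.84, 2.19], [0.05, 2.79], [-1.13, 4.28], [0.06, 2.93], [-2.69, 2.69]. Speed limits (rad/s): [2.22, 2.22, 2.79, 3.14, 3.14, 3.14].

### API

Orientations are given as a rotation vector (axis times angle).
In Python, from plant import monitor, eyes, env, finder gives the robot as it stands.
- The arm moves only by the shell command python3 -m handwheel 'ROWS' [FORCE]. ROWS is a JSON object of lists of equal length, an entry for each row: "xyz": the shift along the tool's x, y, z scaled (see below), a list of three; "turn": the turn, a rotation vector about the tool's x, y, z scaled (see below), a list of three; "grip": the opening, from 0 (shut) to 1 (fully open). In form: {"xyz": [[dx, dy, dz], ...], "turn": [[wx, wy, wz], ...], "grip": [grip, ...]}. A call has 1 to 8 rows; each row is the pose to reach, as a shift and turn from the pose commanded when the call began, along the tool's axes at that moment; what a row does not reach only later rows make up. The controller multiplies each number of a shift by 0.12 m and each number of a turn by 90 degrees. A row lasts 1/8 s, in which the tool goes at most 62.5 mm and 10.7 degrees, less where a joint would pass 70% of its speed; a pose out of reach is approached as far as the arm can. A call with a number of a shift or a turn outside -1 to 1 is refused whole. A call with a gripper value outside its range is refused whole. The fingers move at their own pace and stop on an object; FORCE is the grip in N (left out, the last holds). Time passes only in rows, so rows that repeat a pose let the fingers close. It gives the time, the measured TCP pose, the force, the opening and the grip force at its end, in the units of the state.
- monitor.get_obs(): the state, without advancing time (a new reading comes with each control period).
- eyes.grab_frame(name): name is "scene" or "top"; returns a dict with "frame" (480x640x3 uint8, blue, green, red), "fx", "fy", "cx", "cy" (pixels), "rvec" (rotation vector, rad) and "tvec" (3), from world to camera coordinates, as OpenCV has them. Camera axes: x right, y down, z forward; pixel columns grow to the right and rows downward; lengths in m; the calibration is good to about 2 mm. A picture is of the moment at which its call begins. There is no depth.
- env.hand_in(): hands the job in; it is judged then, once.
Trained networks look in the newest picture that a camera, given by its name, has taken for a name from the list of things; names that differ only in an ending like _2 or _b are one class to them, and where a whole thing is asked for, a point or a joint stands for the part that bears it (a point fixed in the world has none). Each returns a list of dicts, best first, with "score" (0 to 1); they miss things now and then, are a little off and sometimes report something else, mostly with a low value. They report only what shows in the picture. A call takes as long as a camera call.
- finder.recognise(camera, target): "bbox" ([left, top, width, height] in pixels, round what is visible of it).
- finder.silhouettes(camera, target): "mask" (480x640 bool, what is visible of it) and "bbox" ([left, top, width, height] in pixels, round what is visible of it).
The state is a dict: "t": time; "joint_positions": joint angles; "qvel": joint speeds; "joint_efforts": joint torques, N m; "position": TCP position; "tcp_rot": TCP orientation; "ft_force": force on the tool from outside, world axes, zero at the start; "moment": the same for the moment, N m; "opening": finger opening in m; "finger_force": force on a finger pad.
Only numpy, scipy, OpenCV 4.12 (cv2) and the standard library are available. Lean on these libraries where they do the work, as an engineer would, in place of code of your own. Each camera call takes 0.05 s, during which the arm holds its last target. There are 200 camera calls.

## Working session

There is one attempt and no reset: what is moved stays moved. The work goes in short steps, Python scripts to look and compute and a shell command to move; the robot and the scene stay as the last step left them, time stands still between calls to the robot, and variables do not carry over. Pictures are saved under pics/ and viewed, at most 10 in all, crops included, and the job is handed in when it is done.

```bash
ls; mkdir -p pics
cat > h.py <<'E'
import numpy as np, cv2
from plant import monitor, eyes, env, finder
from scipy.spatial.transform import Rotation as R
def cam(n): return eyes.grab_frame(n)
def ray(f,u,v):
    M=R.from_rotvec(np.ravel(f['rvec'])).as_matrix(); t=np.ravel(f['tvec'])
    d=M.T@np.array([(u-f['cx'])/f['fx'],(v-f['cy'])/f['fy'],1]); return -M.T@t,d
def atz(f,u,v,z):
    c,d=ray(f,u,v); return c+d*(z-c[2])/d[2]
def proj(f,p):
    M=R.from_rotvec(np.ravel(f['rvec'])).as_matrix(); q=M@np.asarray(p)+np.ravel(f['tvec'])
    return np.array([f['fx']*q[0]/q[2]+f['cx'],f['fy']*q[1]/q[2]+f['cy']])
def tri(fs,uvs):
    A=np.zeros((3,3));b=np.zeros(3)
    for f,(u,v) in zip(fs,uvs):
        c,d=ray(f,u,v);d/=np.linalg.norm(d);P=np.eye(3)-np.outer(d,d);A+=P;b+=P@c
    return np.linalg.solve(A,b)
E
python3 - <<'E'
from h import *
np.set_printoptions(precision=4,suppress=True)
print(monitor.get_obs())
for n in('top','scene'):
    f=cam(n);cv2.imwrite(f'pics/{n}0.png',f['frame']);print(n,ray(f,320,240),f['fx'])
    for t in('carrier','grip','cup_a','large_ball','small_ball','stand','sensor_post','sensor_face','grease','oiler','bolt','chisel'):
        try:
            for r in finder.silhouettes(n,t)[:3]:
                v,u=np.nonzero(r['mask']); print(t,round(r['score'],2),r['bbox'],u.mean().round(1),v.mean().round(1),atz(f,u.mean(),v.mean(),0.04))
        except Exception as e: print(t,e)
E
```

```text
pics
{'t': 0.0, 'joint_positions': array([ 1.0034,  0.4916,  1.5594,  0.    ,  1.0917, -0.1056]), 'qvel': array([ 0.0011,  0.0001,  0.0004, -0.0002, -0.0003, -0.    ]), 'joint_efforts': array([  0.0006, -61.265 , -25.8186,   0.0693,   0.0482,  -0.0001]), 'position': array([0.2783, 0.5594, 0.2141]), 'tcp_rot': array([-0.7189, -3.0579,  0.0016]), 'ft_force': array([ 0.4254, -0.1585, -0.5586]), 'moment': array([-0.0335,  0.069 ,  0.0356]), 'finger_force': 0.0, 'opening': 0.09504957463160124}
top (array([ 0.3911, -0.0627,  1.0088]), array([ 0.1063,  0.0301, -0.9939])) 536.1013485937597
carrier 0.82 [204.6, 178.2, 52.5, 134.7] 229.9 241.5 [0.4888 0.1309 0.04  ]
grip 0.98 [208.2, 174.4, 49.1, 136.8] 230.9 243.7 [0.4847 0.1289 0.04  ]
cup_a 0.91 [206.6, 176.9, 52.2, 133.6] 230.1 241.9 [0.4881 0.1304 0.04  ]
cup_a 0.7 [325.8, 88.6, 39.8, 116.1] 343.3 145.8 [ 0.6709 -0.0726  0.04  ]
large_ball 0.49 [239.8, 292.5, 9.8, 16.6] 243.8 301.0 [0.3816 0.1015 0.04  ]
small_ball 0.65 [210.9, 183.1, 9.2, 10.0] 214.7 188.4 [0.5866 0.1629 0.04  ]
small_ball 0.55 [424.1, 297.6, 22.0, 19.0] 433.2 308.1 [ 0.
[... 1313 characters left out ...]
1703 0.04  ]
stand 0.65 [224.3, 215.1, 52.5, 67.9] 253.8 251.3 [0.4591 0.0912 0.04  ]
stand 0.53 [217.5, 209.5, 54.1, 68.0] 244.8 240.9 [0.4784 0.1299 0.04  ]
sensor_post 0.96 [329.7, 138.8, 64.2, 110.7] 365.2 194.0 [ 0.7687 -0.0135  0.04  ]
sensor_face 0.48 [220.2, 209.3, 52.4, 68.9] 244.8 240.8 [0.4788 0.1302 0.04  ]
grease 0.66 [323.7, 234.6, 33.7, 30.4] 341.6 250.9 [ 0.5528 -0.0711  0.04  ]
grease 0.26 [329.8, 137.2, 64.6, 114.9] 365.7 194.1 [ 0.7688 -0.015   0.04  ]
oiler 0.67 [419.7, 216.5, 45.0, 85.3] 444.1 264.3 [ 0.6188 -0.2756  0.04  ]
oiler 0.41 [366.6, 343.4, 27.3, 7.5] 378.5 347.0 [ 0.3539 -0.2592  0.04  ]
bolt 0.74 [367.0, 343.4, 26.5, 7.5] 376.7 347.1 [ 0.352  -0.2565  0.04  ]
```

View pics/top0.png

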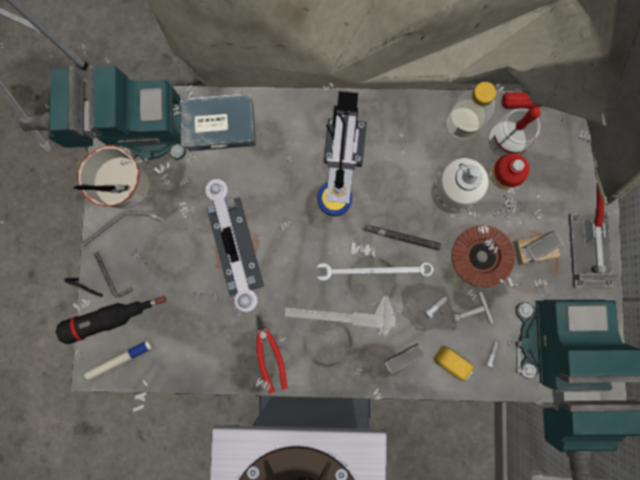

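View pics/scene0.png

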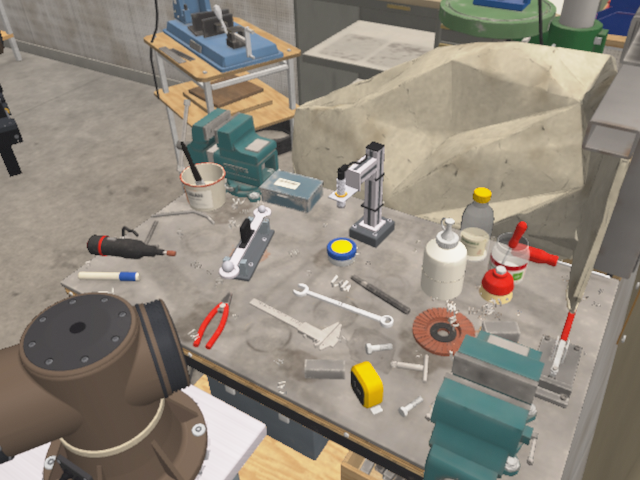

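The top picture shows the carrier from about (216,188) to (245,301), with its fin at (231,243). The post is at (345,130), with the sensor near (338,185) just above the grease tin. I'll zoom in on both.

Run:
```python
from h import *
t=cv2.imread('pics/top0.png');s=cv2.imread('pics/scene0.png')
def c(i,x,y,w,h,W=400,H=300): return cv2.resize(i[y:y+h,x:x+w],(W,H),interpolation=cv2.INTER_CUBIC)
cv2.imwrite('pics/m0.png',np.vstack([np.hstack([c(t,150,170,200,150),c(s,200,195,100,75+15)]),np.hstack([c(t,300,90,80,60*2,400,300),c(s,310,130,100,75)])]))
```

```text
(no output)
```

View pics/m0.png

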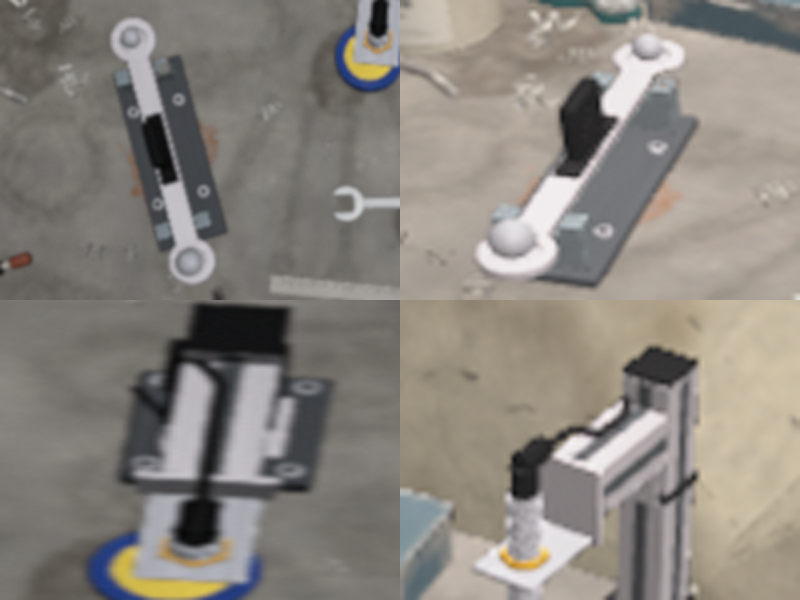

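In the zoom, the large ball is in the cup nearest the robot: top (245,301), scene (228,266). The small one is at top (215.5,189), scene (262,209). The sensor nut is at top (339.6,189), scene (341.5,194).

Run:
```python
from h import *
np.set_printoptions(precision=4,suppress=True)
t=cam('top');s=cam('scene')
L=tri([t,s],[(245,301),(228.2,266.4)]);S=tri([t,s],[(215.5,189),(261.8,208.8)]);N=tri([t,s],[(339.6,189),(341.5,193.8)])
for n,p in zip('LSN',(L,S,N)): print(n,p,proj(t,p),proj(s,p))
La=atz(t,245,301,.0525);Sa=atz(t,215.5,189,.0495);print(La,Sa,np.linalg.norm(La-Sa))
Lb=atz(s,228.2,266.4,.0525);Sb=atz(s,261.8,208.8,.0495);print(Lb,Sb,np.linalg.norm(Lb-Sb))
print('base');
for p in((324,162.8),(362,166),(366.4,122),(327,120)): print(atz(t,*p,.032))
# profile top
print('proftop',atz(t,347,98,.23))
# overlay hypotheses
for k,f in(('top',t),('scene',s)): print(k,proj(f,[N[0],N[1],.15]),proj(f,[N[0],N[1],.18]))
g=[]
a=s['frame'][185:225,315:368];b=s['frame'][205:285,210:300]
cv2.imwrite('pics/m1.png',np.hstack([cv2.resize(a,(400,302),interpolation=3),cv2.resize(s['frame'][130:250,310:410],(375,302)[::1],interpolation=2)]))
```

```text
L [0.3818 0.0969 0.0535] [245.0258 300.9813] [228.1723 266.3998]
S [0.5833 0.1589 0.051 ] [215.489  189.0074] [261.8104 208.7997]
N [ 0.5611 -0.0666  0.1792] [339.6298 188.9798] [341.4719 193.8043]
[0.3818 0.0971 0.0525] [0.5836 0.1592 0.0495] 0.21116552369712255
[0.3827 0.0977 0.0525] [0.585  0.1603 0.0495] 0.21172605791210816
base
[ 0.6402 -0.0373  0.032 ]
[ 0.6354 -0.1081  0.032 ]
[ 0.7197 -0.1151  0.032 ]
[ 0.7224 -0.0412  0.032 ]
proftop [ 0.6898 -0.0749  0.23  ]
top [339.4762 192.6025] [339.6339 188.8827]
scene [341.5273 205.8667] [341.4705 193.4868]
```

View pics/m1.png

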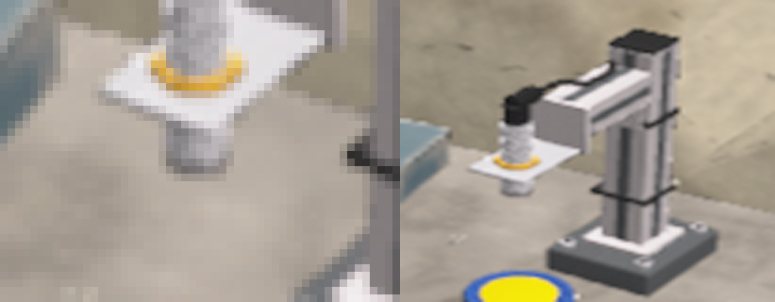

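The sensor axis is at about (0.561,-0.067), and the barrel end at (341,206) in scene matches a face height of 0.15. Next I'll refine the fin and work out the approach.

```bash
cat >> h.py <<'E'
def rows(p,yawy):
    """shift and turn (handwheel units) from the measured pose to TCP p, tool down, tool y at yawy deg"""
    o=monitor.get_obs();M=R.from_rotvec(o['tcp_rot'])
    y=np.radians(yawy);Y=np.array([np.cos(y),np.sin(y),0]);Z=np.array([0,0,-1.]);T=R.from_matrix(np.c_[np.cross(Y,Z),Y,Z])
    return M.inv().apply(np.array(p)-o['position'])/.12,np.degrees((M.inv()*T).as_rotvec())/90
E
python3 - <<'E'
from h import *
np.set_printoptions(precision=4,suppress=True)
t=cam('top');s=cam('scene')
print(monitor.get_obs()['t'])
C=[]
for f,(x,y,w,h) in((t,(212,215,40,55)),(s,(228,210,40,50))):
    g=f['frame'][y:y+h,x:x+w].max(2);n,l,st,c=cv2.connectedComponentsWithStats((g<45).astype('uint8'));k=1+st[1:,4].argmax();print(st[k],c[k]+[x,y]);C.append(c[k]+[x,y])
    v,u=np.nonzero(l==k);print(cv2.fitLine(np.c_[u,v].astype('f4'),2,0,.01,.01).ravel())
print('fin tri',tri([t,s],C))
for z in(.07,.087): print(atz(t,*C[0],z))
c=np.array([.483,.1284]);d=np.radians(17.1);u=np.array([np.cos(d),np.sin(d)])
for sx in(-.02,.02): print([proj(t,[*(c+u*sx),z]).round(1) for z in(.043,.087)],[proj(s,[*(c+u*sx),z]).round(1) for z in(.043,.087)])
print('face',atz(s,341.2,206.2,.15))
print(rows([.483,.1284,.214],-72.9))
E
```

```text
1.5
[  9  13  17  33 294] [228.7993 243.5952]
[ 0.2995  0.9541 16.7993 28.5952]
[ 12  11  11  22 140] [245.2143 232.6857]
[ 0.2069 -0.9784 17.2143 22.6857]
fin tri [0.4828 0.1289 0.0601]
[0.482  0.1267 0.07  ]
[0.4804 0.1232 0.087 ]
[array([233.6, 255.1]), array([228.8, 253.1])] [array([243.3, 244.5]), array([241. , 228.3])]
[array([228., 234.]), array([223., 231.])] [array([249.6, 233.4]), array([247.5, 217.4])]
face [ 0.5597 -0.0666  0.15  ]
(array([-3.1266, -2.457 ,  0.0054]), array([ 0.0001, -0.0001,  1.516 ]))
```

```bash
python3 -m handwheel '{"xyz":[[-0.2,-0.16,0],[-0.5,-0.39,0],[-0.75,-0.6,0],[-1,-0.78,0]],"turn":[[0,0,0.1],[0,0,0.2],[0,0,0.3],[0,0,0.4]],"grip":[1,1,1,1]}' && python3 -c "
from h import *
print(rows([.483,.128,.214],-72.9))"
```

```text
t: 2.0
position: [0.3446, 0.4211, 0.2148]
tcp_rot: [1.636, 2.682, 0.0]
ft_force: [0.1, 0.1, -0.4]
opening: 0.0952
finger_force: 0.0
(array([-2.69968439, -0.09243815,  0.00624381]), array([ 6.58633624e-05, -1.87639556e-04,  1.11272772e+00]))
```

```bash
python3 -m handwheel '{"xyz":[[-0.35,-0.01,0],[-0.7,-0.02,0],[-1,-0.03,0]],"turn":[[0,0,0.11],[0,0,0.22],[0,0,0.33]],"grip":[1,1,1]}' && python3 -c "
from h import *
print(rows([.483,.128,.214],-72.9))"
```

```text
t: 2.38
position: [0.397, 0.3129, 0.2148]
tcp_rot: [2.269, 2.172, 0.001]
ft_force: [0.2, 0.6, -0.8]
opening: 0.0948
finger_force: 0.0
(array([-1.50818686,  0.78304755,  0.00673912]), array([ 1.16893487e-04, -2.60200402e-04,  7.82198813e-01]))
```

```bash
python3 -m handwheel '{"xyz":[[-0.3,0.15,0],[-0.6,0.3,0],[-0.85,0.44,0],[-1,0.52,0]],"turn":[[0,0,0.11],[0,0,0.22],[0,0,0.33],[0,0,0.44]],"grip":[1,1,1,1]}' && python3 -c "
from h import *
print(rows([.483,.128,.214],-72.9))"
```

```text
t: 2.88
position: [0.455, 0.1906, 0.2148]
tcp_rot: [2.872, 1.274, 0.001]
ft_force: [0.7, 1.4, 0.1]
opening: 0.0952
finger_force: 0.0
(array([-0.22977938,  0.523246  ,  0.00645628]), array([ 8.50604060e-05, -2.31058854e-04,  3.41609327e-01]))
```

```bash
python3 -m handwheel '{"xyz":[[-0.06,0.13,0],[-0.12,0.27,0.1],[-0.18,0.4,0.2],[-0.22,0.5,0.3],[-0.23,0.523,0.4],[-0.23,0.523,0.4],[-0.23,0.523,0.4]],"turn":[[0,0,0.1],[0,0,0.2],[0,0,0.3],[0,0,0.3416],[0,0,0.3416],[0,0,0.3416],[0,0,0.3416]],"grip":[1,1,1,1,1,1,1]}'
python3 - <<'E'
from h import *
print(rows([.483,.128,.05],-72.9))
t=cam('top');s=cam('scene')
def c(i,x,y,w,h): return cv2.resize(i['frame'][y:y+h,x:x+w],(400,400),interpolation=2)
cv2.imwrite('pics/m2.png',np.hstack([c(t,170,170,140,140),c(s,190,150,140,140)]))
E
```

```text
t: 3.75
position: [0.4827, 0.13, 0.1669]
tcp_rot: [-3.105, -0.48, -0.001]
ft_force: [0.1, 0.1, 0.2]
opening: 0.095
finger_force: 0.0
(array([-0.00318166,  0.01649339,  0.97440436]), array([-2.52289307e-05, -2.21352394e-04,  5.23392602e-03]))
```

View pics/m2.png

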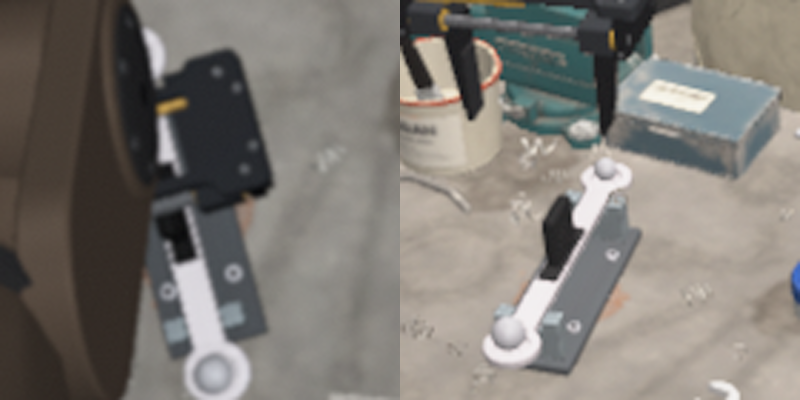

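The picture shows the open fingers straddling the fin from above, with both balls in their cups. I'll descend now.

```bash
python3 -m handwheel '{"xyz":[[0,0.01,0.15],[0,0.012,0.35],[0,0.012,0.55],[0,0.012,0.72],[0,0.012,0.85],[0,0.012,0.94],[0,0.012,0.974],[0,0.012,0.974]],"turn":[[0,0,0.005],[0,0,0.005],[0,0,0.005],[0,0,0.005],[0,0,0.005],[0,0,0.005],[0,0,0.005],[0,0,0.005]],"grip":[1,1,1,1,1,1,1,1]}' 10 && python3 -m handwheel '{"xyz":[[0,0,0],[0,0,0],[0,0,0],[0,0,0],[0,0,0],[0,0,0],[0,0,0],[0,0,0]],"turn":[[0,0,0],[0,0,0],[0,0,0],[0,0,0],[0,0,0],[0,0,0],[0,0,0],[0,0,0]],"grip":[0.7,0.5,0.3,0.2,0.15,0.12,0.08,0.04]}' 8
```

```text
t: 4.85
position: [0.4833, 0.1283, 0.0499]
tcp_rot: [-3.107, -0.466, -0.0]
ft_force: [-0.6, -0.1, 0.3]
opening: 0.0952
finger_force: 0.0
t: 5.85
position: [0.4832, 0.1282, 0.0497]
tcp_rot: [-3.107, -0.466, -0.0]
ft_force: [-0.2, -0.3, -0.8]
opening: 0.0208
finger_force: 0.0
```

```bash
python3 -m handwheel '{"xyz":[[0,0,0],[0,0,0],[0,0,0],[0,0,0],[0,0,0]],"turn":[[0,0,0],[0,0,0],[0,0,0],[0,0,0],[0,0,0]],"grip":[0.1,0.05,0,0,0]}' 8 && python3 -m handwheel '{"xyz":[[0,0,0],[0,0,0],[0,0,0],[0,0,0]],"turn":[[0,0,0],[0,0,0],[0,0,0],[0,0,0]],"grip":[0,0,0,0]}' 26
```

```text
t: 6.48
position: [0.4832, 0.1282, 0.0498]
tcp_rot: [-3.107, -0.466, -0.0]
ft_force: [0.2, 1.3, 0.0]
opening: 0.0119
finger_force: 8.0
t: 6.98
position: [0.4832, 0.1282, 0.0498]
tcp_rot: [-3.107, -0.466, -0.0]
ft_force: [-0.3, 0.4, -1.1]
opening: 0.0117
finger_force: 26.0
```

```bash
python3 -m handwheel '{"xyz":[[0,0,-0.02],[0,0,-0.06],[0,0,-0.13],[0,0,-0.22],[0,0,-0.31],[0,0,-0.39],[0,0,-0.46],[0,0,-0.5]],"turn":[[0,0,0],[0,0,0],[0,0,0],[0,0,0],[0,0,0],[0,0,0],[0,0,0],[0,0,0]],"grip":[0,0,0,0,0,0,0,0]}'
python3 - <<'E'
from h import *
np.set_printoptions(precision=4,suppress=True)
t=cam('top');s=cam('scene')
for n in('top','scene'):
    for k in('large_ball','small_ball'):
        for r in finder.recognise(n,k)[:2]: print(n,k,round(r['score'],2),r['bbox'])
def c(i,x,y,w,h): return cv2.resize(i['frame'][y:y+h,x:x+w],(400,400),interpolation=2)
cv2.imwrite('pics/m3.png',np.hstack([c(t,170,170,140,140),c(s,190,150,140,140)]))
o=monitor.get_obs();print(o['moment'],o['ft_force'],o['joint_positions'])
E
```

```text
t: 7.98
position: [0.4833, 0.1282, 0.1103]
tcp_rot: [-3.107, -0.466, -0.001]
ft_force: [-0.4, 0.4, -3.0]
opening: 0.0121
finger_force: 26.0
top large_ball 0.67 [234.3, 290.3, 11.1, 18.0]
scene large_ball 0.53 [219.4, 234.1, 11.8, 12.2]
[ 0.0198  0.1378 -0.0355] [-0.1168 -0.0662 -3.0356] [0.1271 0.462  1.9733 0.0001 0.7068 1.4003]
```

View pics/m3.png

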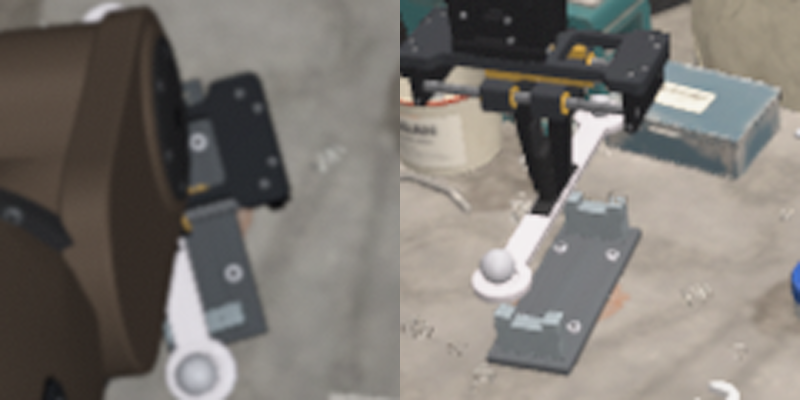

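The picture shows the carrier lifted clear of the stand and level, with the large ball still in its cup at scene (222,240). Next is the turn about the grip, before any travel.

```bash
python3 -m handwheel '{"xyz":[[0,0,0],[0,0,0],[0,0,0],[0,0,0],[0,0,0],[0,0,0],[0,0,0],[0,0,0]],"turn":[[0,0,-0.01],[0,0,-0.03],[0,0,-0.06],[0,0,-0.1],[0,0,-0.145],[0,0,-0.19],[0,0,-0.24],[0,0,-0.29]],"grip":[0,0,0,0,0,0,0,0]}' && python3 -m handwheel '{"xyz":[[0,0,0],[0,0,0],[0,0,0],[0,0,0],[0,0,0],[0,0,0],[0,0,0],[0,0,0]],"turn":[[0,0,-0.05],[0,0,-0.1],[0,0,-0.15],[0,0,-0.2],[0,0,-0.25],[0,0,-0.3],[0,0,-0.35],[0,0,-0.4]],"grip":[0,0,0,0,0,0,0,0]}' && python3 -m handwheel '{"xyz":[[0,0,0],[0,0,0],[0,0,0],[0,0,0],[0,0,0],[0,0,0],[0,0,0],[0,0,0]],"turn":[[0,0,-0.05],[0,0,-0.1],[0,0,-0.15],[0,0,-0.2],[0,0,-0.25],[0,0,-0.3],[0,0,-0.35],[0,0,-0.4]],"grip":[0,0,0,0,0,0,0,0]}' && python3 -m handwheel '{"xyz":[[0,0,0],[0,0,0],[0,0,0],[0,0,0],[0,0,0],[0,0,0],[0,0,0],[0,0,0]],"turn":[[0,0,-0.05],[0,0,-0.1],[0,0,-0.15],[0,0,-0.2],[0,0,-0.25],[0,0,-0.3],[0,0,-0.34],[0,0,-0.37]],"grip":[0,0,0,0,0,0,0,0]}' && python3 -m handwheel '{"xyz":[[0,0,0],[0,0,0],[0,0,0]],"turn":[[0,0,-0.015],[0,0,-0.017],[0,0,-0.017]],"grip":[0,0,0]}'
python3 - <<'E'
from h import *
np.set_printoptions(precision=4,suppress=True)
print(rows([.4696,-.0141,.11],60))
s=cam('scene');t=cam('top')
cv2.imwrite('pics/m4.png',np.hstack([cv2.resize(i['frame'][100:340,150:450],(400,320),interpolation=2) for i in (t,s)]))
E
```

```text
t: 9.28
position: [0.4832, 0.1282, 0.1097]
tcp_rot: [-2.919, -1.161, 0.0]
ft_force: [0.8, 0.2, -2.5]
opening: 0.0116
finger_force: 26.0
t: 10.28
position: [0.4831, 0.1282, 0.1097]
tcp_rot: [-2.418, -2.006, 0.0]
ft_force: [0.4, 0.5, -3.0]
opening: 0.0119
finger_force: 26.0
t: 11.28
position: [0.4831, 0.1282, 0.1097]
tcp_rot: [-1.679, -2.655, 0.0]
ft_force: [-0.6, 0.1, -3.1]
opening: 0.012
finger_force: 26.0
t: 12.28
position: [0.4831, 0.1282, 0.1097]
tcp_rot: [-0.849, -3.024, -0.0]
ft_force: [0.4, 0.5, -2.9]
opening: 0.0121
finger_force: 26.0
t: 12.65
position: [0.4832, 0.1282, 0.1097]
tcp_rot: [-0.814, -3.034, -0.0]
ft_force: [-0.0, -0.5, -3.8]
opening: 0.0117
finger_force: 26.0
(array([-0.4959, -1.0833, -0.0022]), array([ 0.    , -0.    , -0.0005]))
```

View pics/m4.png

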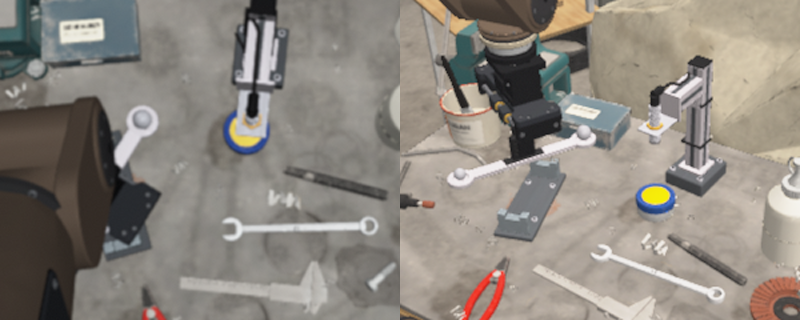

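The picture shows both balls seated, with the larger at top (257,191) pointing towards the sensor side. I'll carry it sideways below the face.

```bash
python3 -m handwheel '{"xyz":[[-0.01,-0.02,0],[-0.03,-0.06,0],[-0.055,-0.12,0],[-0.09,-0.19,0],[-0.125,-0.27,0],[-0.16,-0.35,0],[-0.197,-0.43,0],[-0.234,-0.51,0]],"turn":[[0,0,0],[0,0,0],[0,0,0],[0,0,0],[0,0,0],[0,0,0],[0,0,0],[0,0,0]],"grip":[0,0,0,0,0,0,0,0]}' && python3 -m handwheel '{"xyz":[[-0.037,-0.08,0],[-0.073,-0.16,0],[-0.11,-0.24,0],[-0.147,-0.32,0],[-0.183,-0.4,0],[-0.215,-0.47,0],[-0.238,-0.52,0],[-0.252,-0.55,0]],"turn":[[0,0,0],[0,0,0],[0,0,0],[0,0,0],[0,0,0],[0,0,0],[0,0,0],[0,0,0]],"grip":[0,0,0,0,0,0,0,0]}' && python3 -m handwheel '{"xyz":[[-0.007,-0.015,0],[-0.01,-0.022,0],[-0.01,-0.022,0],[-0.01,-0.022,0]],"turn":[[0,0,0],[0,0,0],[0,0,0],[0,0,0]],"grip":[0,0,0,0]}'
python3 - <<'E'
from h import *
np.set_printoptions(precision=4,suppress=True)
s=cam('scene');t=cam('top');print(rows([.4696,-.0141,.11],60))
for n in('top','scene'):
    for k in('large_ball','small_ball'):
        for r in finder.recognise(n,k)[:2]: print(n,k,round(r['score'],2),r['bbox'])
for p in([.5605,-.0666,.1125],[.5605,-.0666,.1],[.5605,-.0666,.15],[.379,.038,.1095]): print(p,proj(t,p),proj(s,p))
cv2.imwrite('pics/m5.png',np.hstack([cv2.resize(s['frame'][170:250,300:380],(400,400),interpolation=2),cv2.resize(t['frame'][140:220,290:370],(400,400),interpolation=2)]))
E
```

```text
t: 13.75
position: [0.4768, 0.0604, 0.1098]
tcp_rot: [0.814, 3.034, 0.0]
ft_force: [0.5, 0.5, -3.7]
opening: 0.012
finger_force: 26.0
t: 14.75
position: [0.47, -0.0115, 0.1098]
tcp_rot: [0.814, 3.034, 0.0]
ft_force: [0.1, -0.2, -3.2]
opening: 0.0117
finger_force: 26.0
t: 15.25
position: [0.4698, -0.0138, 0.1098]
tcp_rot: [0.813, 3.034, 0.0]
ft_force: [0.5, -0.5, -3.0]
opening: 0.0119
finger_force: 26.0
(array([ 0.0003, -0.0023, -0.002 ]), array([ 0.0001,  0.    , -0.0001]))
scene large_ball 0.45 [367.2, 345.1, 26.5, 6.8]
scene large_ball 0.43 [334.5, 215.5, 16.6, 14.4]
scene small_ball 0.56 [242.1, 250.0, 7.5, 9.0]
scene small_ball 0.31 [419.1, 214.2, 47.1, 86.0]
[0.5605, -0.0666, 0.1125] [339.2697 197.2431] [341.4449 220.9374]
[0.5605, -0.0666, 0.1] [339.2124 198.5969] [341.4681 225.7857]
[0.5605, -0.0666, 0.15] [339.4513 192.9505] [341.3733 206.0053]
[0.379, 0.038, 0.1095] [274.5542 303.6561] [247.6513 255.2157]
```

View pics/m5.png

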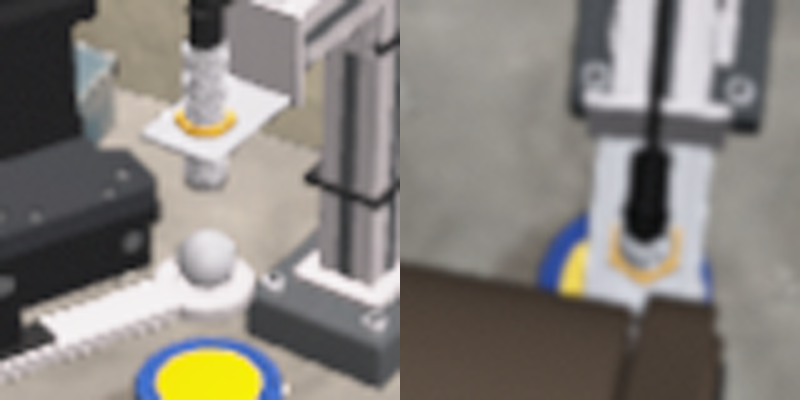

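The scene picture shows the large ball at (341.4,221.4), directly below the barrel end at (341,206). That matches the predicted (341.4,220.9), so I'll rise 15 mm.

```bash
python3 -m handwheel '{"xyz":[[0,0,-0.01],[0,0,-0.03],[0,0,-0.055],[0,0,-0.08],[0,0,-0.105],[0,0,-0.12],[0,0,-0.126],[0,0,-0.126]],"turn":[[0,0,0],[0,0,0],[0,0,0],[0,0,0],[0,0,0],[0,0,0],[0,0,0],[0,0,0]],"grip":[0,0,0,0,0,0,0,0]}' && python3 -m handwheel '{"xyz":[[0,0,0],[0,0,0],[0,0,0],[0,0,0],[0,0,0],[0,0,0],[0,0,0],[0,0,0]],"turn":[[0,0,0],[0,0,0],[0,0,0],[0,0,0],[0,0,0],[0,0,0],[0,0,0],[0,0,0]],"grip":[0,0,0,0,0,0,0,0]}'
python3 - <<'E'
from h import *
np.set_printoptions(precision=4,suppress=True)
s=cam('scene')
for k in('large_ball','small_ball'):
    for r in finder.recognise('scene',k)[:3]: print(k,round(r['score'],2),r['bbox'])
c=np.array([.5605,-.0666]);print(proj(s,[*c,.1275]),proj(s,[*c,.15]))
# ball circle fit
x,y=325,195;g=cv2.resize(s['frame'][y:y+45,x:x+36],None,fx=10,fy=10,interpolation=2)
print(monitor.get_obs()['qvel'])
b=cv2.resize(s['frame'][225:265,215:265],(450,360),interpolation=2)
cv2.imwrite('pics/m6.png',np.hstack([cv2.resize(g,(288,360)),b]))
E
```

```text
t: 16.55
position: [0.4698, -0.014, 0.1249]
tcp_rot: [0.814, 3.034, 0.0]
ft_force: [1.0, -0.4, -2.8]
opening: 0.0118
finger_force: 26.0
t: 17.55
position: [0.4697, -0.014, 0.1249]
tcp_rot: [0.814, 3.034, 0.0]
ft_force: [0.9, -1.0, -3.3]
opening: 0.012
finger_force: 26.0
large_ball 0.3 [218.0, 216.8, 55.3, 65.4]
small_ball 0.49 [240.1, 245.7, 8.5, 9.0]
[341.4166 215.0352] [341.3733 206.0053]
[-0.0015  0.      0.      0.0012 -0.0002 -0.0004]
```

View pics/m6.png

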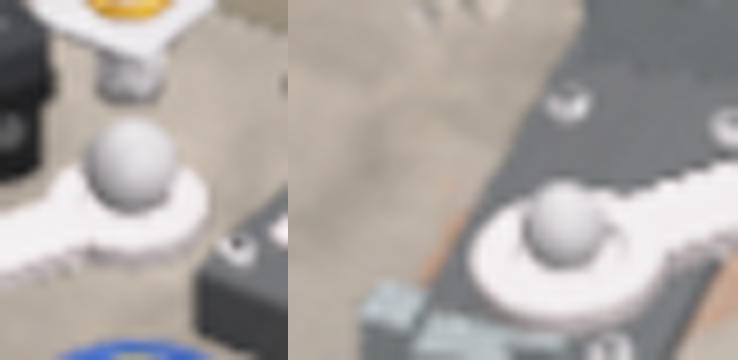

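The ball is at (341.4,215.6), about 10 mm below the barrel end, and the small ball is seated at (245,250). One sub-pixel check of the alignment, without taking another view.

Run:
```python
from h import *
np.set_printoptions(precision=4,suppress=True,linewidth=200)
s=cam('scene');g=s['frame'].mean(2)
print('rows198-226 cols 335-348');
for v in range(199,224): print(v,g[v,332:352].round(0).astype(int))
# orange nut centroid both
for n,im,(x,y,w,h) in(('s',s['frame'],(325,180,34,25)),('t',cv2.imread('pics/top0.png'),(325,178,30,24))):
    q=im[y:y+h,x:x+w].astype(int);m=(q[:,:,2]-q[:,:,0]>70);v,u=np.nonzero(m);print(n,m.sum(),u.min()+x,u.max()+x,v.min()+y,v.max()+y,u.mean()+x,v.mean()+y)
```

```text
rows198-226 cols 335-348
199 [163 159 182 203 217 232 236 235 234 234 234 234 235 230 202 170 172 174 173 173]
200 [183 174 163 157 167 193 212 226 236 236 234 235 231 202 161 166 176 177 175 174]
201 [185 186 186 182 166 138 140 173 200 216 227 228 214 190 169 176 176 177 176 175]
202 [185 185 185 186 176 146 127 133 151 166 186 207 208 201 180 180 180 180 179 177]
203 [165 185 185 185 175 151 140 143 161 169 173 193 196 189 182 183 182 184 183 181]
204 [145 184 184 184 174 146 138 149 170 181 184 191 186 180 183 184 184 184 183 182]
205 [145 184 186 186 168 133 138 154 164 178 189 193 171 163 185 183 183 183 183 182]
206 [144 185 187 187 168 123 121 136 136 149 172 166 146 165 185 184 183 183 184 183]
207 [161 181 184 185 177 152 124 115 120 123 140 140 149 179 183 183 183 184 184 183]
208 [173 177 181 182 184 179 167 157 156 158 164 166 171 183 183 183 183 185 185 183]
209 [172 176 179 180 182 182 183 185 189 191 190 186 184 184 184 185 186 186 185 184]
210 [172 175 178 180 180 183 190 203 216 220 218 211 198 187 186 186 186 186 186 186]
211 [170 174 179 181 181 184 199 218 228 23
[... 478 characters left out ...]
228 240 237 202 124 142 158 174 188 200 202 201 199 194 201 229 237 224 194 179]
218 [238 241 239 218 140 128 144 161 173 181 185 186 183 179 212 237 239 236 217 175]
219 [240 240 237 225 197 117 127 143 154 162 166 166 163 160 209 239 239 239 224 172]
220 [240 240 236 233 234 189 128 123 133 141 144 141 152 185 225 240 239 238 223 170]
221 [241 240 239 238 240 234 209 176 153 152 166 189 220 230 237 240 239 236 216 170]
222 [241 241 240 240 240 240 236 227 223 222 223 229 240 240 239 240 238 224 189 166]
223 [241 241 241 241 240 240 240 239 241 241 238 237 240 241 241 238 227 201 173 171]
s 30 335 346 192 196 340.53333333333336 194.6
t 33 325 344 189 201 329.6969696969697 194.36363636363637
```

Measured edges put the ball at about (341.2,215.1) and the face centre at about (340.9,205.6). That is within 1–2 mm of centred at the right gap, so I'm handing in.

```bash
python3 -c "
from h import *
print(env.hand_in())"
```

```text
the job is handed in; nothing more can be done
None
```

I've handed the job in: the carrier is held still and level in the gripper at 26 N. Both balls are in their cups, and the larger one is about 10 mm below the sensor face, centred to within 1–2 mm by camera measurement. The hand-in gave no verdict.

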